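# Slide the breakfast board out over the worktop edge, level with the chopping board

## Task

The big chopping board on the left already sticks out a little over the front edge of the worktop. Without picking it up or tipping it, push the thin breakfast board with your fingertips towards the front edge until it sticks out just as far, its front edge parallel to and in line with the big board's, so that both can be taken up from underneath. Leave the big board and everything else where they are.

Things in the scene. Friction and masses are not known exactly. Their poses are not given: they have to be found in the camera images.
- thin_board: Thin plain light-wood breakfast board lying flat, 150 mm (its x) by 230 mm (its y) and 12 mm thick, about 0.4 kg, dark groove round its top, steel eyelet near its right end (-y). Origin: centre of its underside. Its -x long side is the front side (towards the robot); it starts turned up to 20 degrees from square.
- thin_board_front (a point): Middle of the breakfast board's front (-x) long side, at its top, 75 mm before the board's centre, 12 mm above the underside.
- big_board: Big wooden chopping board, 210 mm (x) by 300 mm (y), 22 mm thick, 1.6 kg, lying square to the worktop on the left with a tin and a garlic bulb on it, its front sticking out 18 to 50 mm beyond the worktop edge. Origin: centre of its underside.
- big_board_front (a point): Middle of the chopping board's front (-x) side, at its top, 105 mm before that board's centre. The breakfast board's front must come to the same x.
- worktop_edge (a point): A point on the front edge of the worktop, at its top; the edge is straight and runs along y; the worktop lies on its +x side. Behind the breakfast board a sink begins 253 mm from this edge; its steel rim stands 4 mm above the worktop.
- bean_tin: Tin, 75 mm wide, 58 mm high, standing on the back left of the big board. Origin: centre of its foot.
- garlic: Garlic bulb, 55 mm, lying on the back right of the big board. Origin: its underside.
- spotted_mug: White mug with dots, 86 mm wide, 96 mm high, standing to the right of the breakfast board. Origin: under its middle.
- ramekin: Small clear glass dish, 57 mm wide, 27 mm high, on the worktop between the small upright tin and the salt shaker. Origin: centre of its foot.
- salt: Salt shaker, 44 mm wide, 90 mm high, at the right. Origin: centre of its foot.
- peeler: Yellow-handled vegetable peeler, 187 mm long, 15 mm high, lying at the far right. Origin: under its middle.
- paste_tin: Tin, 57 mm wide, 72 mm high, standing just right of the mug. Origin: centre of its foot.

How it is judged:
By the outcome, as a careful person would: the job done as asked, in the order asked, and still so for the second after the job is handed in, with the robot touching nothing.
It also fails if it takes over 34 s, if anything falls off the work surface, if the arm or the gripper's body presses on something with over 40 N, if the wrist force passes 120 N, or if a joint passes its speed limit or range.

## Robot

A 6-joint arm with a two-finger parallel gripper is mounted at the origin on a cart in front of the work surface, level with it; the furniture and walls round the work are solid. World frame = base frame: x ahead of the robot, y to its left, z up, the work surface at z = 0. Lengths are in m, angles in rad, forces in N, time in s.
With the tool pointing down it reaches from about 0.325 to 0.85 m from the base axis. Payload 15.5 kg.
Tool frame: the origin (TCP) lies midway between the tips of the shut fingers; the grasp point (between the pads) lies 19 mm behind it; z points along the fingers, y is the line along which they close (so a half turn about z gives the same grasp; the last joint's range is limited). The gripper opens to 91 mm and grips with 3 to 60 N. Pads are 32 mm wide; open, the fingers measure 118 mm over their backs; the gripper's body (76 mm by 178 mm) begins 60 mm behind the grasp point.
Start: joints at [-1.31, 0.494, 1.345, -0, 1.302, -0.096], TCP at [0.218, -0.586, 0.214] pointing down, gripper open.
Joint ranges: [-2.91, 2.91], [-0.82, 2.16], [0.22, 2.67], [-1.22, 4.37], [0.12, 2.79], [-3.08, 3.08]. Speed limits (rad/s): [1.89, 1.89, 2.57, 3.01, 3.01, 3.01].

## Interface

Orientations are given as a 3x3 rotation matrix whose columns are the frame's x, y, z axes.
In Python, from workcell import ctrl gives the robot as it stands. Calls block until the motion is done:
- ctrl.move_ptp(position, orientation): joint-space move of the TCP to a pose.
- ctrl.line_to(position, rot=None, max_speed=0.15, contact_N=None): straight line of the TCP; rot=None keeps the orientation; max_speed is the mean speed in m/s. With contact_N (N) it stops when the force on the tool has changed by that much, and returns True; else False.
- ctrl.move_joints(angles): joint-space move.
- ctrl.ungrasp() and ctrl.grasp(): open the fingers fully, or close them until they stop; the grip force is fixed at half the most.
- ctrl.dwell(seconds).
- ctrl.solve_ik(position, orientation): joint angles nearest the present ones, or None.
- ctrl.sense(): the state.
- ctrl.camera(name): name is "side" or "top"; returns the picture (480x640x3 uint8, blue, green, red); there is no depth.
- ctrl.camera_params(name): a dict with "camera_matrix" (3x3 intrinsics, pixels), "k1" (the pictures are not rectified: a ray, as slopes to the right and down, at radius r is drawn at 1 + k1 r^2 times it, then the intrinsics apply), "view" (4x4, takes a point from world to camera coordinates). Camera axes: x right, y up, looking along -z (the intrinsics and any distortion apply to the point x, -y, -z); pixel columns grow to the right and rows downward; lengths in m; the calibration is good to about 2 mm. A picture is of the moment at which its call begins. camera_params takes no time and is no camera call.
A pose or a line that the arm cannot do raises ctrl.PlanningError and nothing moves.
- ctrl.close_job(): hands the job in; it is judged then, once.
The state is a dict: "clock": time; "joints": joint angles; "joint_velocities": joint speeds; "effort": joint torques, N m; "eef_pos": TCP position; "ee_rot": TCP orientation; "force": force on the tool from outside, world axes, zero at the start; "torque": the same for the moment, N m; "opening": opening from 0.0 (shut) to 1.0 (fully open); "gripper_force": force on a finger pad.
Only numpy, scipy, OpenCV 4.12 (cv2) and the standard library are available. Lean on these libraries where they do the work, as an engineer would, in place of code of your own. Each camera call takes 0.05 s, during which the arm holds its last target. There are 200 camera calls.

## Working session

There is one attempt and no reset: what is moved stays moved. The work goes in short steps, each a Python script; the robot and the scene stay as the last script left them, time stands still between calls to the robot, and variables do not carry over. Pictures are saved under pics/ and viewed, at most 10 in all, crops included, and the job is handed in when it is done.

```bash
mkdir -p pics && ls
cat > h.py <<'E'
import numpy as np, cv2
from workcell import ctrl
def ray(name,uv):
    p=ctrl.camera_params(name);K=np.array(p["camera_matrix"]);V=np.array(p["view"])
    d=cv2.undistortPoints(np.array(uv,float).reshape(-1,1,2),K,np.array([p["k1"],0,0,0.]))[:,0]
    R=V[:3,:3];c=-R.T@V[:3,3]
    return c,np.c_[d[:,0],-d[:,1],-np.ones(len(d))]@R
def plane(name,uv,z):
    c,d=ray(name,uv);return c+d*((z-c[2])/d[:,2])[:,None]
def proj(name,P):
    p=ctrl.camera_params(name);K=np.array(p["camera_matrix"]);V=np.array(p["view"])
    q=np.atleast_2d(P)@V[:3,:3].T+V[:3,3];q=q*[1,-1,-1]
    return cv2.projectPoints(q,np.zeros(3),np.zeros(3),K,np.array([p["k1"],0,0,0.]))[0][:,0]
E
python3 - <<'E'
from h import *
for n in("top","side"):
    cv2.imwrite(f"pics/{n}0.png",ctrl.camera(n)); print(n,ray(n,[[320,240]]),ctrl.camera_params(n)["k1"])
s=ctrl.sense();print(s["clock"],s["eef_pos"],s["ee_rot"],s["force"])
E
```

```text
pics
top (array([ 0.30360085, -0.04762363,  1.7084495 ]), array([[ 0.08325411,  0.0012433 , -0.99652826]])) -0.10559284758839345
side (array([1.05205664, 0.66723364, 1.16116432]), array([[-0.41562917, -0.4949787 , -0.76305941]])) 0.040837928146450764
0.1 [ 0.21822503 -0.58531164  0.21341067] [[ 9.37013058e-01  3.49294217e-01 -2.79701556e-04]
 [ 3.49294313e-01 -9.37012473e-01  1.05241968e-03]
 [ 1.05520260e-04 -1.08382914e-03 -9.99999407e-01]] [0.2702844  0.03215506 0.15975177]
```

View pics/top0.png

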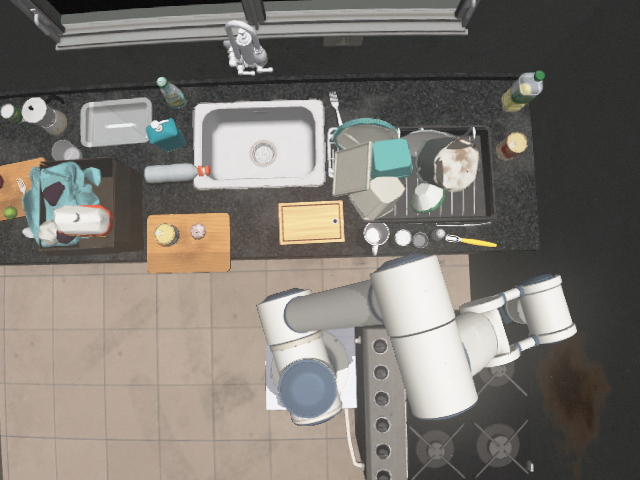

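View pics/side0.png

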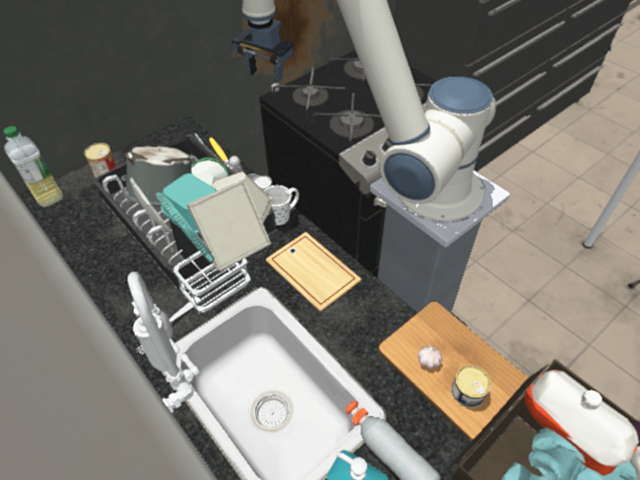

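The top view shows the breakfast board at about px (279–344, 201–245), the big board at (148–230, 213–272) and the worktop edge near row 258. The mug stands at (375, 235), close to the breakfast board's right end. In the side view both boards are in full view, the breakfast board at about (313, 270) and the big board at about (455, 365).

```bash
cat >> h.py <<'E'
def board(name,box,z,img=None):
    img=ctrl.camera(name) if img is None else img
    hsv=cv2.cvtColor(img,cv2.COLOR_BGR2HSV)
    m=cv2.inRange(hsv,(8,70,110),(30,255,255))
    k=np.zeros_like(m);x0,y0,x1,y1=box;k[y0:y1,x0:x1]=m[y0:y1,x0:x1]
    cs,_=cv2.findContours(k,cv2.RETR_EXTERNAL,cv2.CHAIN_APPROX_NONE)
    c=cv2.convexHull(max(cs,key=cv2.contourArea)).reshape(-1,2)
    P=plane(name,c,z)[:,:2]
    r=cv2.minAreaRect((P*1000).astype(np.float32))
    return np.array(cv2.boxPoints(r)),r
E
python3 - <<'E'
from h import *
t=cv2.imread("pics/top0.png");s=cv2.imread("pics/side0.png")
for n,im,b,z in(("top",t,(270,190,352,252),.012),("side",s,(255,225,370,315),.012),("top",t,(146,205,240,280),.022),("side",s,(370,295,530,445),.022)):
    q,r=board(n,b,z,im);print(n,z,q.round().tolist(),np.round(r[0],1),np.round(r[1],1),round(r[2],2))
# worktop edge in top: row brightness profile
g=cv2.cvtColor(t,cv2.COLOR_BGR2GRAY).astype(int)
for u in(240,255,270,290,310,340): print(u,g[246:266,u].tolist(),plane("top",[[u,250],[u,260]],0)[:,0].round(4))
print("mug,paste",plane("top",[[375,229],[403,237],[325,150],[300,190]],0).round(3).tolist())
big=lambda im,n:cv2.resize(im,None,fx=6,fy=6,interpolation=cv2.INTER_CUBIC)
cv2.imwrite("pics/c1.png",cv2.resize(t[170:275,265:405],(800,600),interpolation=cv2.INTER_CUBIC))
E
```

```text
top 0.012 [[433.0, 100.0], [438.0, -132.0], [588.0, -128.0], [583.0, 104.0]] [510.4 -14. ] [150.  232.2] 1.41
side 0.012 [[430.0, 102.0], [435.0, -133.0], [590.0, -130.0], [585.0, 106.0]] [509.8 -13.9] [154.8 235.7] 1.18
top 0.022 [[342.0, 574.0], [342.0, 273.0], [553.0, 273.0], [553.0, 574.0]] [447.5 423.2] [211.4 300.7] 0.05
side 0.022 [[340.0, 273.0], [553.0, 273.0], [554.0, 566.0], [340.0, 566.0]] [446.6 419.4] [292.7 213.3] 89.87
240 [88, 89, 96, 80, 74, 88, 88, 87, 83, 77, 74, 74, 76, 88, 143, 161, 160, 159, 161, 162] [0.4178 0.382 ]
255 [92, 85, 85, 91, 90, 91, 88, 91, 94, 91, 89, 73, 75, 89, 158, 160, 161, 164, 164, 163] [0.4164 0.3807]
270 [77, 83, 83, 77, 83, 81, 76, 87, 89, 86, 80, 64, 84, 122, 166, 167, 166, 166, 166, 168] [0.4151 0.3794]
290 [98, 94, 83, 82, 83, 84, 86, 87, 86, 81, 77, 79, 82, 137, 157, 159, 157, 157, 160, 160] [0.4133 0.3777]
310 [86, 89, 90, 86, 83, 96, 86, 84, 84, 80, 72, 83, 100, 149, 149, 150, 152, 154, 155, 159] [0.4115 0.3759]
340 [84, 89, 93, 92, 84, 81, 79, 80, 86, 75, 85, 103, 163, 166, 164, 165, 166, 169, 169, 171] [0.4088 0.3732]
mug,paste [[0.481, -0.243, 0.0], [0.45, -0.343, 0.0], [0.774, -0.072, 0.0], [0.629, 0.022, 0.0]]
```

View pics/c1.png

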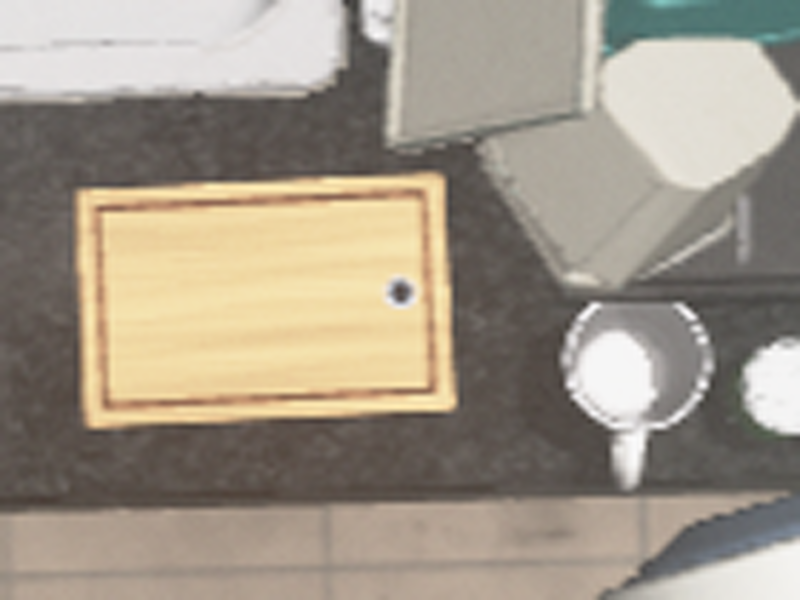

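Both views agree on the geometry. The breakfast board is 150×232 mm, turned only about 1.3°, with its front at x≈0.435 and its back at x≈0.586. The big board's front is at x≈0.341. In the crop, a plate in the rack overhangs near the breakfast board's back right corner, at crop (390, 145). I'll triangulate that plate before bringing the gripper body down there.

Run:
```python
from h import *
def tri(a,b):
    c1,d1=ray("top",[a]);c2,d2=ray("side",[b]);d1=d1[0];d2=d2[0]
    st=np.linalg.lstsq(np.c_[d1,-d2],c2-c1,rcond=None)[0]
    p,q=c1+st[0]*d1,c2+st[1]*d2
    return ((p+q)/2).round(3),round(np.linalg.norm(p-q)*1000,1)
T=[(333,195),(369,190),(338,143),(374,147)];S=[(222,268),(270,240),(190,212),(247,175)]
for a in T:
    for b in S:
        p,e=tri(a,b)
        if e<25: print(a,b,p,e)
R=np.array([[1,0,0],[0,-1,0],[0,0,-1.]])
for p in[(.218,-.586,.32),(.45,.02,.32),(.612,.02,.15),(.612,.02,.007),(.5,.02,.007)]:print(p,ctrl.solve_ik(np.array(p),R))
s=cv2.imread("pics/side0.png");cv2.imwrite("pics/c2.png",cv2.resize(s[140:320,160:400],(800,600),interpolation=cv2.INTER_CUBIC))
```

```text
(333, 195) (270, 240) [ 0.585 -0.092  0.124] 1.7
(369, 190) (247, 175) [ 0.568 -0.195  0.271] 9.8
(374, 147) (190, 212) [ 0.721 -0.225  0.218] 0.5
(0.218, -0.586, 0.32) [-1.31011536e+00  4.17091556e-01  1.18422421e+00 -4.44089210e-16
  1.54027689e+00  2.60680966e-01]
(0.45, 0.02, 0.32) [-8.82877555e-02  1.41841910e-01  1.58095387e+00 -4.44089210e-16
  1.41879687e+00  1.48250857e+00]
(0.612, 0.02, 0.15) [-6.48198941e-02  5.41168472e-01  1.45314366e+00 -4.44089210e-16
  1.14728053e+00  1.50597643e+00]
(0.612, 0.02, 0.007) [-6.48198941e-02  7.29499601e-01  1.56012302e+00 -4.44089210e-16
  8.51970029e-01  1.50597643e+00]
(0.5, 0.02, 0.007) [-7.94094823e-02  6.37899598e-01  1.84662846e+00 -4.44089210e-16
  6.57064600e-01  1.49138684e+00]
```

View pics/c2.png

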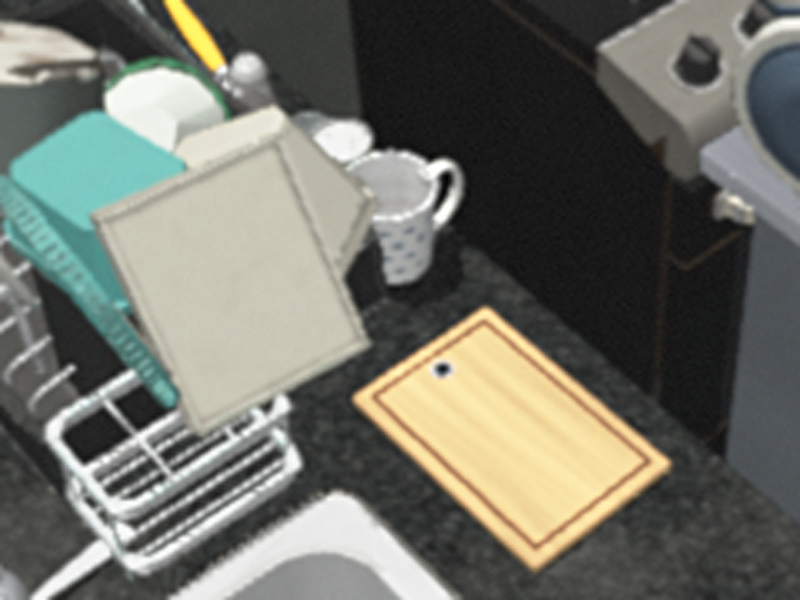

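The crop shows the plate's near corner at about crop (368, 345), and the triangulation puts it at (0.585, −0.092, 0.124). I'll push with the open fingers spread along y and the TCP at y=0.022, so the gripper body reaches only to y≈−0.067. The two fingertips sit either side of the board's centre, which will square it up.

Run:
```python
from h import *
R=np.array([[1,0,0],[0,-1,0],[0,0,-1.]]);y=.022
ctrl.line_to(np.array([.218,-.586,.32]),max_speed=.2)
ctrl.move_ptp(np.array([.45,y,.32]),R)
ctrl.line_to(np.array([.612,y,.15]),R,max_speed=.2)
c=ctrl.line_to(np.array([.612,y,.03]),max_speed=.12,contact_N=8);
c2=None if c else ctrl.line_to(np.array([.612,y,.007]),max_speed=.05,contact_N=8)
s=ctrl.sense();print(c,c2,s["clock"],s["eef_pos"],s["force"],s["opening"])
t=ctrl.camera("side");cv2.imwrite("pics/s1.png",cv2.resize(t[130:330,180:430],(800,600)))
```

```text
False False 6.1833 [0.61190935 0.02199542 0.00679803] [-0.42619725 -0.61202932 -0.07509052] 0.9964870022583576
```

View pics/s1.png

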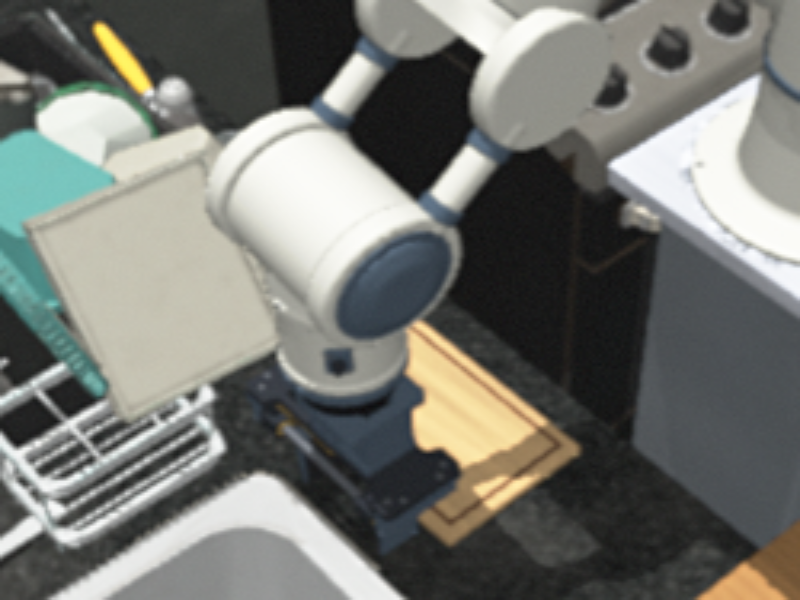

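The crop shows the gripper down behind the board without contact, clear of the plate and the sink rim. I'll push to about 8 mm short and measure there.

Run:
```python
from h import *
y=.022
ctrl.line_to(np.array([.515,y,.007]),max_speed=.05)
s=ctrl.sense();print(s["clock"],s["eef_pos"],s["force"],s["torque"])
a=ctrl.camera("side");b=ctrl.camera("top")
cv2.imwrite("pics/s2.png",np.hstack([cv2.resize(a[130:430,180:580],(400,300)),cv2.resize(b[150:300,130:430],(400,300))[:, :400]]))
cv2.imwrite("pics/a2.png",a);cv2.imwrite("pics/b2.png",b)
```

```text
8.325 [0.51508433 0.02199197 0.00698342] [2.1753658  0.60478856 1.82184585] [-0.05996858 -0.43843594  0.12085093]
```

View pics/s2.png

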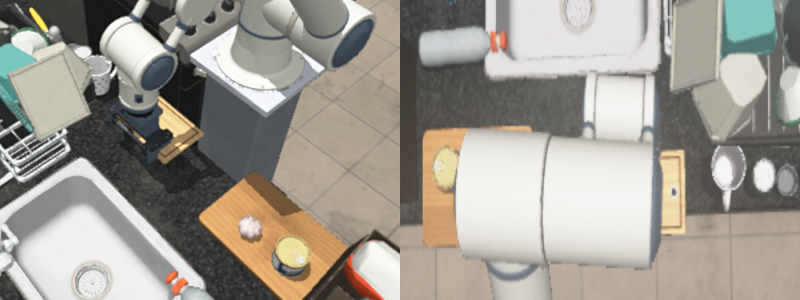

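The side crop (left half) shows the board being pushed and still flat, with its left end visible near (185, 135). In the top crop (right half) the arm hides everything except the board's right end. I'll retreat so both fronts can be measured cleanly.

```bash
cat >> h.py <<'E'
R0=np.array([[1,0,0],[0,-1,0],[0,0,-1.]]);Y=.022
def away():
    p=ctrl.sense()["eef_pos"]
    ctrl.line_to(np.array([p[0]+.02,Y,.007]),max_speed=.1)
    ctrl.line_to(np.array([p[0]+.02,Y,.16]),max_speed=.25)
    ctrl.line_to(np.array([.45,Y,.30]),max_speed=.3)
    ctrl.move_ptp(np.array([.218,-.586,.30]),np.array([[.937,.349,0],[.349,-.937,0],[0,0,-1.]]))
def edges(im,cols,z,r0=225,r1=285):
    # subpixel front-edge rows (wood -> floor/worktop), top view: blue/red ratio step
    f=im.astype(float);s=cv2.GaussianBlur((f[...,2]-f[...,0]),(1,3),0)
    uv=[]
    for u in cols:
        c=s[r0:r1,u]; k=np.argmin(np.diff(c)); d=-np.diff(c)[max(k-2,0):k+3]
        uv.append((u,r0+max(k-2,0)+.5+(d*np.arange(len(d))).sum()/d.sum()))
    return plane("top",uv,z)
def report(ims):
    for n,im in ims.items():
        for z,b in((.012,(270,190,352,275)if n=="top"else(255,225,420,330)),(.022,(146,205,240,280)if n=="top"else(370,295,530,445))):
            q,r=board(n,b,z,im);print(n,z,q.round(1).tolist(),np.round(r[1],1),round(r[2],2))
    t=ims["top"]
    for cols,z in((range(158,224,3),.022),(range(286,338,3),.012)):
        P=edges(t,cols,z);m=np.polyfit(P[:,1],P[:,0],1)
        print("front",z,np.median(P[:,0]).round(4),"mid",np.polyval(m,P[:,1].mean()).round(4),"slope deg",np.degrees(m[0]).round(2),"resid",(P[:,0]-np.polyval(m,P[:,1])).std().round(4))
E
python3 - <<'E'
from h import *
away();print(ctrl.sense()["clock"])
ims={n:ctrl.camera(n) for n in("top","side")}
for n in ims: cv2.imwrite(f"pics/{n}3.png",ims[n])
report(ims)
t=cv2.resize(ims["top"][190:290,140:350],(800,380),interpolation=cv2.INTER_CUBIC)
cv2.imwrite("pics/c3.png",t)
E
```

```text
12.55
top 0.012 [[348.5, 103.69999694824219], [349.0, -129.10000610351562], [499.0, -128.8000030517578], [498.6000061035156, 103.9000015258789]] [150.1 232.7] 0.11
top 0.022 [[341.6000061035156, 573.5], [341.8999938964844, 272.79998779296875], [553.2000122070312, 273.0], [552.9000244140625, 573.7000122070312]] [211.3 300.7] 0.05
side 0.012 [[345.79998779296875, -130.0], [500.8999938964844, -130.0], [501.0, 105.69999694824219], [345.8999938964844, 105.80000305175781]] [235.7 155.1] 89.97
side 0.022 [[339.70001220703125, 273.29998779296875], [552.9000244140625, 272.79998779296875], [553.5, 565.5], [340.29998779296875, 566.0]] [292.7 213.2] 89.87
front 0.022 0.3437 mid 0.3582 slope deg -0.09 resid 0.0464
front 0.012 0.3493 mid 0.3584 slope deg -15.29 resid 0.0222
```

View pics/c3.png

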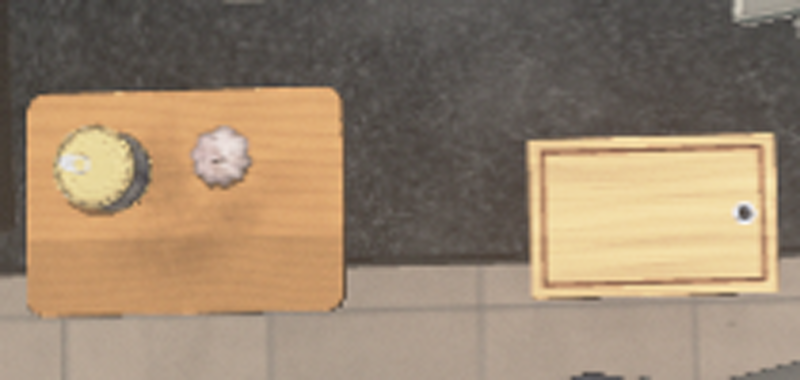

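The crop is clean: the big board's front is at crop row ~314 and the breakfast board's at ~297. The breakfast board is now square to about 0.1°. About 6–7 mm remain, so I'll refine that to sub-pixel offline on the saved picture.

```bash
cat >> h.py <<'E'
def front(im,cols,row,z):
    f=im.astype(float);s=f[...,2]-f[...,0];uv=[]
    for u in cols:
        hi=np.median(s[row-8:row-3,u]);lo=np.median(s[row+4:row+9,u]);c=(s[row-5:row+6,u]-lo)/(hi-lo)
        uv.append((u,row-5.5+np.clip(c,0,1).sum()))   # area under the step = edge position
    P=plane("top",uv,z);P=P[abs(P[:,0]-np.median(P[:,0]))<.004];m=np.polyfit(P[:,1],P[:,0],1)
    print("front",z,len(P),P[:,0].mean().round(4),"slope",np.degrees(m[0]).round(2),"sd",P[:,0].std().round(4))
E
python3 - <<'E'
from h import *
t=cv2.imread("pics/top3.png")
f=t.astype(int);s=f[...,2]-f[...,0]
for u in(170,190,210):print(s[262:282,u].tolist())
for u in(295,310,325):print(s[256:276,u].tolist())
front(t,range(156,224,2),271,.022);front(t,range(285,340,2),268,.012)
E
```

```text
[93, 92, 95, 95, 94, 96, 98, 96, 94, 95, 77, 24, 30, 32, 31, 33, 33, 32, 32, 34]
[90, 92, 89, 93, 92, 90, 92, 95, 94, 97, 79, 27, 32, 32, 33, 33, 32, 32, 31, 30]
[94, 98, 95, 92, 93, 94, 93, 96, 98, 78, 21, 23, 25, 25, 26, 26, 26, 25, 25, 26]
[77, 75, 79, 77, 80, 81, 81, 79, 72, 79, 81, 80, 31, 26, 25, 30, 30, 31, 33, 32]
[73, 78, 76, 81, 82, 82, 81, 85, 61, 80, 80, 79, 32, 25, 28, 32, 34, 35, 33, 32]
[73, 77, 80, 79, 78, 80, 79, 79, 81, 76, 77, 53, 28, 23, 28, 32, 33, 34, 33, 33]
front 0.022 34 0.3433 slope 0.0 sd 0.0006
front 0.012 28 0.3505 slope -0.43 sd 0.001
```

The sub-pixel fronts are 0.3433 (big board) and 0.3505 (breakfast board). All the estimates of the remaining gap fall between 6 and 7.2 mm, so I'll push to TCP x=0.5082.

Run:
```python
from h import *
ctrl.move_ptp(np.array([.45,Y,.30]),R0)
ctrl.line_to(np.array([.535,Y,.15]),R0,max_speed=.25)
c=ctrl.line_to(np.array([.535,Y,.007]),max_speed=.12,contact_N=8)
print(c)
if not c:
    ctrl.line_to(np.array([.5082,Y,.007]),max_speed=.025)
    s=ctrl.sense();print(s["clock"],s["eef_pos"],s["force"])
    away()
ims={n:ctrl.camera(n) for n in("top","side")};print(ctrl.sense()["clock"])
for n in ims: cv2.imwrite(f"pics/{n}4.png",ims[n])
report(ims)
t=ims["top"];front(t,range(156,224,2),271,.022);front(t,range(285,340,2),270,.012)
cv2.imwrite("pics/c4.png",cv2.resize(t[190:290,140:440],(800,267),interpolation=cv2.INTER_CUBIC))
```

```text
False
18.375 [0.50822417 0.0219979  0.00699123] [ 1.70130413 -0.11218607 -0.31044999]
22.5833
top 0.012 [[341.5, 103.69999694824219], [341.79998779296875, -129.0], [492.0, -128.8000030517578], [491.70001220703125, 103.9000015258789]] [150.2 232.7] 0.07
top 0.022 [[341.6000061035156, 272.8999938964844], [552.9000244140625, 272.8999938964844], [553.0, 573.7000122070312], [341.6000061035156, 573.7000122070312]] [300.8 211.3] 90.0
side 0.012 [[338.6000061035156, -129.6999969482422], [493.70001220703125, -130.10000610351562], [494.3999938964844, 105.30000305175781], [339.29998779296875, 105.69999694824219]] [235.4 155.1] 89.84
side 0.022 [[339.5, 565.4000244140625], [339.79998779296875, 272.70001220703125], [553.2000122070312, 272.8999938964844], [552.9000244140625, 565.5999755859375]] [213.4 292.7] 0.06
front 0.022 0.3437 mid 0.3638 slope deg 3.96 resid 0.0514
front 0.012 0.3427 mid 0.3519 slope deg -15.19 resid 0.022
front 0.022 34 0.3434 slope -0.02 sd 0.0006
front 0.012 28 0.3436 slope -0.41 sd 0.0009
```

View pics/c4.png

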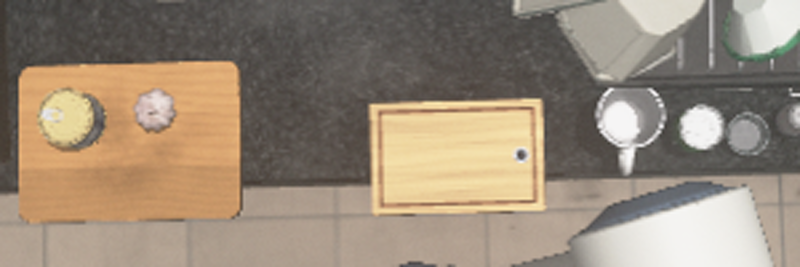

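The crop shows both fronts in line, with the breakfast board square, flat and overhanging. The tin, garlic, mug and paste tin have not moved. The fronts measure 0.3416 for both by rectangle, and 0.3434 against 0.3436 by sub-pixel edge. The robot is clear, so I'm handing in.

```bash
python3 -c "
from h import *
print(ctrl.close_job())"
```

```text
the job is handed in; nothing more can be done
None
```

I pushed the breakfast board forward until its front lined up with the big board's, to within about 1 mm and half a degree by the camera measurements. The big board measured the same before and after, and nothing else in view looked disturbed. The job is handed in at about 22.6 s of the 34 s allowed.

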